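# Drive a seized hinge pin out with a drift punch and take the freed link off

### The arm

A 6-joint arm with a two-finger parallel gripper is mounted at the origin on the work surface. World frame = base frame: x ahead of the robot, y to its left, z up, the work surface at z = 0. Lengths are in m, angles in rad, forces in N, time in s.
With the tool pointing down it reaches from about 0.35 to 0.975 m from the base axis. Payload 4.9 kg.
Tool frame: the origin (TCP) lies at the very end of the fingers, on their centre line; the grasp point (between the pads) lies 19 mm behind it; z points along the fingers, y is the line along which they close (so a half turn about z gives the same grasp; the last joint's range is limited). The gripper opens to 85 mm and grips with 20 to 120 N. Pads are 22 mm wide; open, the fingers measure 114 mm over their backs; the gripper's body (76 mm by 85 mm) begins 54 mm behind the grasp point. The pads swing forward as they close: fully open they stand 13 mm farther back than shut.
Start: joints at [-1.313, 0.053, 1.613, -0, 1.476, -0.119], TCP at [0.23, -0.581, 0.231] pointing down, gripper open.
Joint ranges: [-3.01, 3.01], [-1.01, 2.22], [0.06, 2.58], [-1.02, 4.17], [0.09, 2.62], [-3.14, 3.14]. Speed limits (rad/s): [2.57, 2.57, 3.14, 3.14, 3.14, 3.14].

### API

Orientations are given as a rotation vector (axis times angle).
In Python, from station import ctrl, imaging gives the robot as it stands.
- The arm moves only by the tool play_rows, never from a script. Its argument "series" is a list of rows, each a list of 3 entries, a list of its own where there are three numbers: the opening, from 0 (shut) to 1 (fully open), then the shift along the tool's x, y, z each as a share of 0.05 m, from -1 to 1, then the turn, a rotation vector about the tool's x, y, z each as a share of 8 degrees, from -1 to 1. In form: [[grip, [dx, dy, dz], [ax, ay, az]], ...]. A call has 1 to 8 rows; each row shifts and turns the commanded pose from where the row before left it, along the tool's axes as they then stand; what a row does not reach is not made up. A row lasts 1/8 s, in which the tool goes at most 62.5 mm and 10.7 degrees, less where a joint would pass 70% of its speed; a pose out of reach is approached as far as the arm can. A call with a number of a shift or a turn outside -1 to 1 is refused whole. A call with a gripper value outside its range is refused whole. The fingers move at their own pace and stop on an object; "force" is the grip in N (left out, the last holds). Time passes only in rows, so rows that do not move let the fingers close. It gives the time, the measured TCP pose, the force, the opening and the grip force at its end, in the units of the state.
- ctrl.get_obs(): the state, without advancing time (a new reading comes with each control period).
- imaging.get_image(name): name is "side" or "top"; returns a dict with "color" (384x512x3 uint8, blue, green, red), "fx", "fy", "cx", "cy" (pixels), "extrinsics" (4x4, takes a point from world to camera coordinates). Camera axes: x right, y down, z forward; pixel columns grow to the right and rows downward; lengths in m; the calibration is good to about 2 mm. A picture is of the moment at which its call begins. There is no depth.
- ctrl.finish_job(): hands the job in; it is judged then, once.
The state is a dict: "t": time; "q": joint angles; "dq": joint speeds; "effort": joint torques, N m; "tool_pos": TCP position; "tool_rot": TCP orientation; "contact_force": force on the tool from outside, world axes, zero at the start; "wrist_torque": the same for the moment, N m; "opening": finger opening in m; "grip_force": force on a finger pad.
Only numpy, scipy, OpenCV 4.12 (cv2) and the standard library are available. Lean on these libraries where they do the work, as an engineer would, in place of code of your own. Each camera call takes 0.05 s, during which the arm holds its last target. There are 200 camera calls.

### The job

Take the drift punch from its wooden rest and, from the open end of the bore (the side away from the pin's head), push the seized hinge pin steadily out of the bracket until it comes up solid against its stop, feeling for it and never forcing it. Lay the punch back on its rest, then lift the freed link out of the bracket and set it in the empty parts bin. Work the pin only with the punch, and leave everything else on the bench where it is.

Things in the scene. Friction and masses are not known exactly. Their poses are not given: they have to be found in the camera images.
- bore_mouth (a point): open end of the bore in the hinge bracket, where the punch goes in: centre of the mouth, 50 mm above the bench. Bracket axes: +y runs along the bore in the driving direction, towards the pin's head; z up. From here along +y: near cheek 0 to 16 mm, slot with the link 16 to 32, far cheek 32 to 56. Bore diameter 12 mm with a 3 mm countersink; the link's hole is 14 mm
- bracket_foot (a point): the bracket, fixed: centre of its underside, axes as at the mouth, which lies at y = -24 mm, z = 50 mm from here. Base plate 110 x 110 x 14 mm; on it two aluminium cheeks 44 mm wide (x), 16 and 24 mm thick (y), tops 66 mm above the bench, with a 16 mm slot between them
- far_face (a point): centre of the bore on the far cheek's outer face, 56 mm along +y from the mouth. A brass bush, 17 mm in diameter, stands 2 to 22 mm out of it, pressed in to a different depth each time, and it carries both the pin and the pin's hidden stop. The pin's low round head (14 mm wide, 3 mm high) shows at the bush
- pin (a joint): travel (m) of the steel pin, 10 mm in diameter: starts at 0 to 0.001, grows as it is driven, 0.032 at its solid stop. Its near end starts hidden 3 to 24 mm past the mouth; at the stop it is 35 to 55 mm past it (as the bush sits) and clear of the link. Moves at about 11 N plus 0.6 N per 10 mm/s; stays where it is left, cannot fall out. Over 25 N damages it
- link_centre (a point): hinge link, locked in the slot by the pin, else loose: upright dark steel blade 36 mm wide (x), 14 mm thick (y, along the bore), 84 mm high with rounded top (z up), 200 g. The point is its centre, 42 mm over its foot and, in the bracket, 66 mm above the bench, level with the cheek tops: the upper 42 mm stand free. It must rise 42 mm to leave the slot
- punch_centre (a point): drift punch, steel, 300 g: square handle 90 mm long, 20 x 20 mm, with a round nose of 7 mm diameter and 72 mm length at one end. The point is the middle of the handle, on the axis; +x points to the nose, whose flat tip is 117 mm from the point
- rest_seat (a point): wooden rest of the punch, fixed, 110 x 52 mm: two notched blocks 36 mm either side of the middle, each 14 mm long, notch 26 mm wide, lips to 33 mm above the bench. The point is where the middle of the handle lies in the rest, 35 mm above the bench; +x is where the nose points. Between the blocks 58 mm of handle are free for the fingers, over an 8 mm base
- bin_in (a point): the parts bin, fixed, open-topped and empty, 180 (x) x 140 (y) x 60 mm outside, 4 mm walls; the point is the centre of its inner floor
- screwdriver: a bystander, lying on the bench beyond the bracket
- wrench: a bystander, lying on the bench between robot and bracket
- collar_c (a point): a bystander: brass collar 32 mm across, 14 mm high, beyond the bracket; its centre
- jar: a bystander: white jar 70 mm high, beyond the bracket; underside
- spool: a bystander: grey spool 42 mm high, beyond the bracket; underside
- spare_pin_center (a point): a bystander: spare pin of 10 mm diameter, 60 mm long, lying between robot and bracket; its centre
- cup: a bystander: grey cup 80 mm high, beyond the bracket; underside
Things that resemble listed ones, but are neither listed nor needed, are in the scene too. What is shaped like the part that bears link_centre but purple or turquoise is not meant.

How it is judged:
By the outcome, as a careful person would: the job done as asked, in the order asked, and still so for the second after the job is handed in, with the robot touching nothing.
It also fails if it takes over 72 s, if anything falls off the work surface, if the arm or the gripper's body presses on something with over 40 N, if the wrist force passes 120 N, or if a joint passes its speed limit or range.

## Working session

There is one attempt and no reset: what is moved stays moved. The work goes in short steps, Python scripts to look and compute and a tool call to move; the robot and the scene stay as the last step left them, time stands still between calls to the robot, and variables do not carry over. Pictures are saved under pics/ and viewed, at most 10 in all, crops included, and the job is handed in when it is done.

Besides the shell and the picture viewer there is one more tool, called after "Request:" as name(argument=value, ...), one argument or row to a line, values as JSON. play_rows: Moves the arm, as the interface text tells. Shift numbers are shares of 0.05 m and turn numbers shares of 8 degrees, none past 1 either way. Its arguments: {"type":"object","properties":{"series":{"type":"array"},"force":{"type":"number"}},"required":["series"]}

```bash
ls; mkdir -p pics; python3 - <<'E'
from station import ctrl, imaging
import cv2
o=ctrl.get_obs(); print({k:o[k] for k in('t','tool_pos','tool_rot','opening','contact_force')})
for n in('top','side'):
    d=imaging.get_image(n); cv2.imwrite(f'pics/{n}0.png',d['color'])
    cv2.imwrite(f'pics/{n}0b.png',cv2.resize(d['color'],(800,600),interpolation=cv2.INTER_CUBIC))
    print(n,d['fx'],d['fy'],d['cx'],d['cy'],d['extrinsics'])
E
```

```text
pics
{'t': 0.0, 'tool_pos': array([ 0.22980298, -0.58056143,  0.23005581]), 'tool_rot': array([-3.08400115e+00, -5.88008283e-01,  2.55397137e-04]), 'opening': 0.08565035992148459, 'contact_force': array([-0.42614789,  0.10118827, -0.24923241])}
top 446.01314313554576 446.01314313554576 259.7670535201418 194.17333985478737 [[-0.00868714 -0.99994371 -0.00609257  0.00578166]
 [-0.99542951  0.00922707 -0.09505239  0.60572597]
 [ 0.09510325  0.00523899 -0.99545363  1.05099976]
 [ 0.          0.          0.          1.        ]]
side 365.64724417003487 365.64724417003487 253.93458275137428 190.44967746757882 [[-0.90269788 -0.42995308 -0.01663997  0.51436992]
 [-0.28254238  0.62148475 -0.73070275  0.2146236 ]
 [ 0.32450938 -0.65490233 -0.68249293  0.7583634 ]
 [ 0.          0.          0.          1.        ]]
```

View pics/top0b.png

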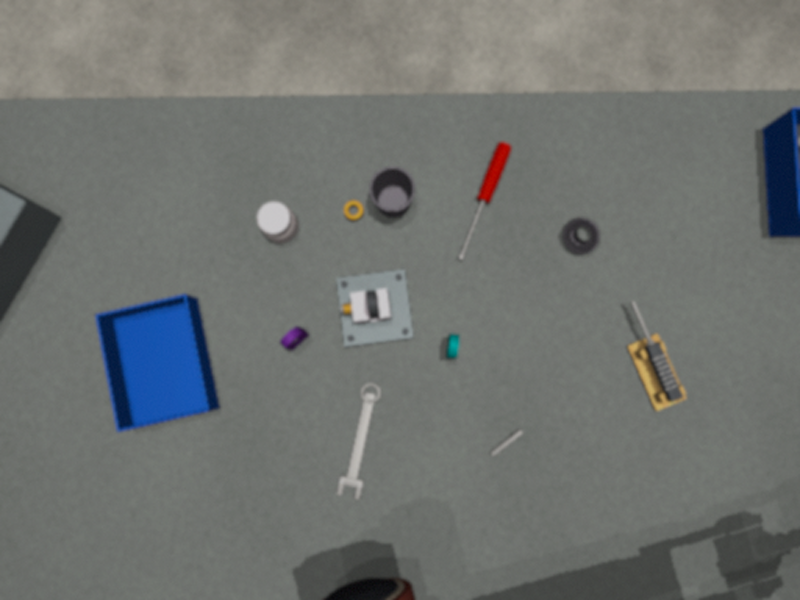

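View pics/side0b.png

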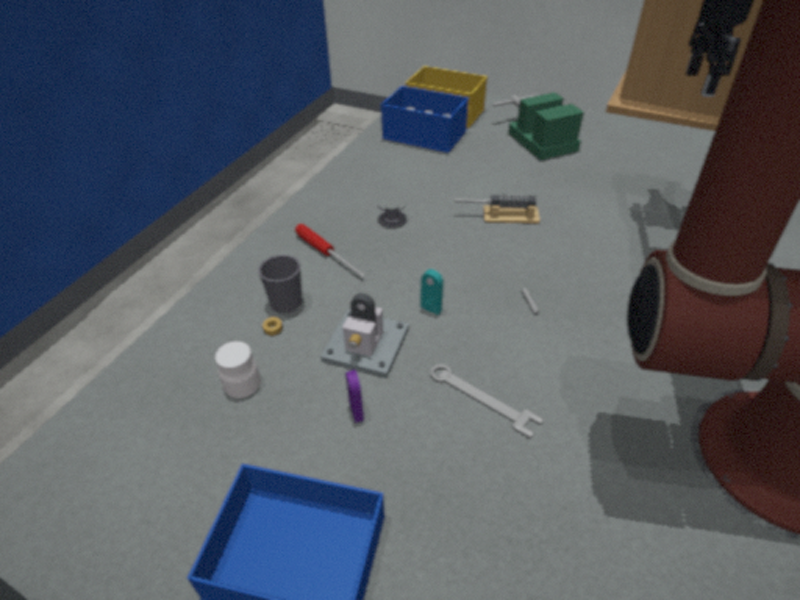

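The top view (800x600) shows the bracket at (375,308) with its bush on the left, which is the +y side. The punch on its rest is at (657,365), the empty blue bin at (157,363), and the dark link in the slot at (372,304). The purple (294,338) and turquoise (453,347) blades are decoys, and the blue bin at the right edge is filled. Next I'll enlarge the ones that matter.

```bash
python3 - <<'E'
import cv2,numpy as np
t=cv2.imread('pics/top0.png');s=cv2.imread('pics/side0.png')
def c(im,x,y,w,h,W,H): return cv2.resize(im[y:y+h,x:x+w],(W,H),interpolation=cv2.INTER_CUBIC)
a=c(t,205,165,100,75,400,300);b=c(t,380,180,100,75,400,300)
d=c(s,195,175,100,75,400,300);e=c(s,280,105,80,60,400,300)
cv2.imwrite('pics/crop1.png',np.vstack([np.hstack([a,b]),np.hstack([d,e])]))
E
```

```text
(no output)
```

View pics/crop1.png

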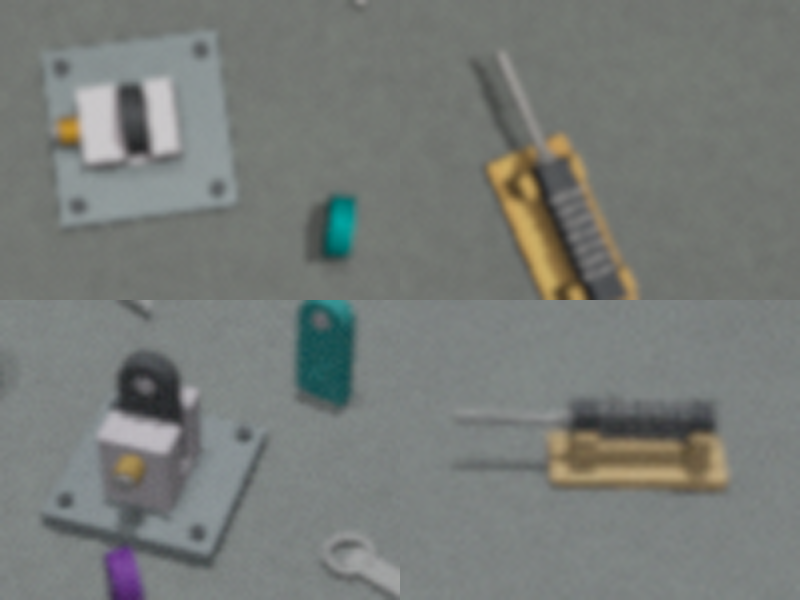

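The crops show the plate corners at (42,52), (213,32), (236,205) and (62,227). The cheek-top corners are at (78,87), (173,77), (180,155) and (86,166), with the brass bush at (66,130). The nose tip is at (502,52) and the handle front at about (553,158). The dark link in the bracket is confirmed as the target, since turquoise and purple stand free.

```bash
cat > h.py <<'E'
import numpy as np
CAM={'top':(446.01314313554576,259.7670535201418,194.17333985478737,np.array([[-0.00868714,-0.99994371,-0.00609257,0.00578166],[-0.99542951,0.00922707,-0.09505239,0.60572597],[0.09510325,0.00523899,-0.99545363,1.05099976]])),
'side':(365.64724417003487,253.93458275137428,190.44967746757882,np.array([[-0.90269788,-0.42995308,-0.01663997,0.51436992],[-0.28254238,0.62148475,-0.73070275,0.2146236],[0.32450938,-0.65490233,-0.68249293,0.7583634]]))}
def w(cam,u,v,z):
    f,cx,cy,E=CAM[cam];R=E[:,:3];t=E[:,3]
    d=R.T@np.array([(u-cx)/f,(v-cy)/f,1]);c=-R.T@t
    return c+d*(z-c[2])/d[2]
def proj(cam,p):
    f,cx,cy,E=CAM[cam];q=E[:,:3]@np.asarray(p)+E[:,3]
    return np.array([cx+f*q[0]/q[2],cy+f*q[1]/q[2]])
E
python3 - <<'E'
from h import *
import cv2
np.set_printoptions(precision=4,suppress=True)
A=lambda p,z:w('top',205+(p[0]+.5)/4-.5,165+(p[1]+.5)/4-.5,z)
B=lambda p,z:w('top',380+(p[0]-399.5)/4-.5,180+(p[1]+.5)/4-.5,z)
pl=[A(p,.014) for p in((42,52),(213,32),(236,205),(62,227))]
ch=[A(p,.066) for p in((78,87),(173,77),(180,155),(86,166))]
for P,n in((pl,'plate'),(ch,'cheek')):
    P=np.array(P);print(n,P.mean(0),[np.linalg.norm(P[i]-P[i-1]) for i in range(4)],np.degrees([np.arctan2(*(P[0]-P[1])[[1,0]]),np.arctan2(*(P[3]-P[2])[[1,0]]),np.arctan2(*(P[0]-P[3])[[1,0]]),np.arctan2(*(P[1]-P[2])[[1,0]])]))
tip=B((502,52),.035);fr=B((553,158),.045);re=w('top',675/1.5625,398/1.5625,.045)
print(tip,fr,re,np.linalg.norm(tip-fr),np.linalg.norm(fr-re),[np.degrees(np.arctan2(*(a-b)[[1,0]])) for a,b in((tip,fr),(fr,re),(tip,re))])
# side check tip
print(w('side',280+(455+.5)/5-.5-0,105+(415-299.5)/5-.5,.035)) if 0 else print(w('side',280+(455-400+.5)/5-.5,105+(415-300+.5)/5-.5,.035))
bb=[w('top',u/1.5625,v/1.5625,.06) for u,v in((97,316),(188,297),(217,409),(118,430))];print('bin',np.array(bb),np.mean(bb,0))
# segment punch handle
im=cv2.imread('pics/top0.png');c=im[180:270,380:450];print(c.shape)
c=cv2.resize(c,None,fx=6,fy=6,interpolation=cv2.INTER_CUBIC)
s=cv2.imread('pics/side0.png')[105:165,270:360];s=cv2.resize(s,(380,253),interpolation=cv2.INTER_CUBIC)
o=np.zeros((540,800,3),np.uint8);o[:,:420]=c;o[:253,420:]=s
cv2.imwrite('pics/crop2.png',o)
E
```

```text
plate [0.6012 0.051  0.014 ] [np.float64(0.10851643254492878), np.float64(0.10609489742170687), np.float64(0.10757937448590839), np.float64(0.10706590742416533)] [96.1843 96.6911  6.5113  7.0291]
cheek [0.601  0.0535 0.066 ] [np.float64(0.04663114830665321), np.float64(0.055939144803604686), np.float64(0.046001802649974624), np.float64(0.05518501338660156)] [95.5111 96.1686  5.6823  4.7408]
[ 0.6057 -0.3491  0.035 ] [ 0.5414 -0.3735  0.045 ] [ 0.4576 -0.403   0.045 ] 0.06945561568998689 0.08887203560455303 [np.float64(20.79955675796317), np.float64(19.43468808764785), np.float64(20.02991069217731)]
[ 0.6066 -0.3492  0.035 ]
bin [[0.588  0.4656 0.06  ]
 [0.6155 0.3289 0.06  ]
 [0.4478 0.2822 0.06  ]
 [0.4182 0.4287 0.06  ]] [0.5174 0.3763 0.06  ]
(90, 70, 3)
```

View pics/crop2.png

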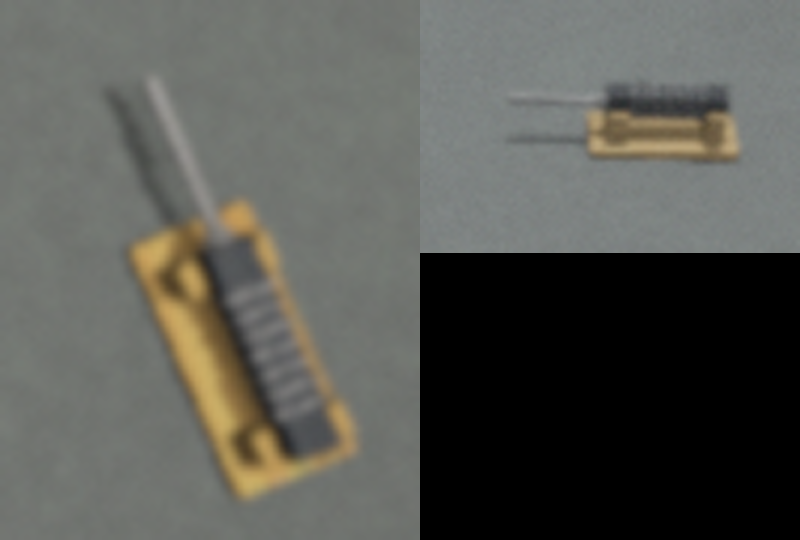

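The enlarged crop shows the nose tip at (152,78), the handle front corners at (205,250) and (245,238), the rear corners at (295,458) and (338,442), and the rest-base corners at (130,245), (245,200), (357,450) and (240,498).

```bash
cat >> h.py <<'E'
from scipy.spatial.transform import Rotation as Ro
def plan(tcp,yaw):
    "shift in tool axes (units 0.05 m) and turn about tool (units 8 deg) to pointing-down pose"
    from station import ctrl
    o=ctrl.get_obs();R=Ro.from_rotvec(o['tool_rot']);a=np.radians(yaw)
    T=Ro.from_matrix(np.array([[np.cos(a),np.sin(a),0],[np.sin(a),-np.cos(a),0],[0,0,-1]]))
    print('t',o['t'],'pos',o['tool_pos'],'yaw',np.degrees(np.arctan2(*R.as_matrix()[[1,0],[0,0]])))
    print('shift',R.inv().apply(np.asarray(tcp)-o['tool_pos'])/.05,'in final axes',T.inv().apply(np.asarray(tcp)-o['tool_pos'])/.05,'turn',np.degrees((R.inv()*T).as_rotvec())/8,'F',o['contact_force'],'open',o['opening'])
np.set_printoptions(precision=4,suppress=True)
E
python3 - <<'E'
from h import *
B=lambda p,z:w('top',380+(p[0]+.5)/6-.5,180+(p[1]+.5)/6-.5,z)
h=np.array([B(p,.045) for p in((205,250),(245,238),(338,442),(295,458))]);tip=B((152,78),.035);nb=B((222,238),.035)
r=np.array([B(p,.008) for p in((130,245),(245,200),(357,450),(240,498))])
print('handle',h.mean(0),'tip',tip,'rest',r.mean(0))
an=lambda d:np.degrees(np.arctan2(d[1],d[0]))
print(an(tip-nb),an(h[:2].mean(0)-h[2:].mean(0)),an(tip-h.mean(0)),an(r[:2].mean(0)-r[2:].mean(0)),np.linalg.norm((tip-h.mean(0))[:2]))
c=tip[:2]-.117*np.array([np.cos(np.radians(20.3)),np.sin(np.radians(20.3))]);print('centre from tip',c)
plan([*((c+h.mean(0)[:2])/2),.10],20.3)
E
```

```text
handle [ 0.4983 -0.3877  0.045 ] tip [ 0.6058 -0.3486  0.035 ] rest [ 0.4979 -0.3897  0.008 ]
21.478368098416382 21.805875506328466 19.998096559135217 21.717763073974712 0.11431993883653586
centre from tip [ 0.496  -0.3892]
t 0.1 pos [ 0.2298 -0.5806  0.2302] yaw 21.587604557391714
shift [ 6.3862 -1.6016  2.6081] in final axes [ 6.3491 -1.7496  2.6037] turn [-0.0134 -0.0014  0.161 ] F [ 0.8996 -0.1868  0.1982] open 0.08544356672730286
```

Request:
play_rows(
  series=[
    [1, [0.9, -0.25, 0.2], [0, 0, 0]],
    [1, [0.9, -0.25, 0.2], [0, 0, 0]],
    [1, [0.9, -0.25, 0.2], [0, 0, 0]],
    [1, [0.9, -0.25, 0.3], [0, 0, 0]],
    [1, [0.9, -0.2, 0.4], [0, 0, 0]],
    [1, [0.9, -0.2, 0.5], [0, 0, 0]],
    [1, [0.7, -0.1, 0.4], [0, 0, 0]],
    [1, [0.28, -0.1, 0.4], [0, 0, 0]],
  ],
  force=60,
)

```text
t: 1.1
tool_pos: [0.4981, -0.3881, 0.1]
tool_rot: [-3.085, -0.591, 0.001]
contact_force: [0.6, -0.3, 0.7]
opening: 0.0851
grip_force: 0.0
```

```bash
python3 -c "
from h import *
plan([.497,-.389,.016],21.4)"
```

```text
t 1.1 pos [ 0.4981 -0.3881  0.1   ] yaw 21.705045257301986
shift [-0.0273  0.0092  1.6797] in final axes [-0.0279  0.0083  1.6797] turn [-0.0044  0.0028  0.0381] F [ 0.5909 -0.2571  0.742 ] open 0.08507781134269564
```

Request:
play_rows(
  series=[
    [1, [-0.03, 0, 0.7], [0, 0, 0]],
    [1, [0, 0, 0.7], [0, 0, 0]],
    [1, [0, 0, 0.28], [0, 0, 0]],
    [0, [0, 0, 0], [0, 0, 0]],
    [0, [0, 0, 0], [0, 0, 0]],
    [0, [0, 0, 0], [0, 0, 0]],
    [0, [0, 0, 0], [0, 0, 0]],
  ],
  force=60,
)

```text
t: 1.98
tool_pos: [0.4966, -0.3908, 0.019]
tool_rot: [3.084, 0.588, 0.002]
contact_force: [0.4, -1.4, -1.9]
opening: 0.0191
grip_force: 58.9
```

Request:
play_rows(
  series=[
    [0, [0, 0, 0], [0, 0, 0]],
  ],
)

```text
t: 2.1
tool_pos: [0.4966, -0.3908, 0.019]
tool_rot: [3.084, 0.588, 0.002]
contact_force: [-1.0, 0.7, 5.2]
opening: 0.0186
grip_force: 59.9
```

Request:
play_rows(
  series=[
    [0, [0, 0, -0.3], [0, 0, 0]],
    [0, [0, 0, -0.7], [0, 0, 0]],
    [0, [0, 0, -0.9], [0, 0, 0]],
    [0, [0, 0, -0.9], [0, 0, 0]],
    [0, [0, 0, 0], [0, 0, 0]],
  ],
)

```text
t: 2.72
tool_pos: [0.4977, -0.3917, 0.1628]
tool_rot: [3.079, 0.587, 0.008]
contact_force: [-0.2, -1.4, -3.2]
opening: 0.0191
grip_force: 59.2
```

```bash
python3 -c "
from h import *
from station import imaging
import cv2
t=imaging.get_image('top')['color'];s=imaging.get_image('side')['color']
cv2.imwrite('pics/t1.png',t);cv2.imwrite('pics/s1.png',s)
plan([.6036+.108*.137,.027-.994*.137,.16],96.2)
print(proj('top',[.6058,-.3486,.17]),proj('side',[.6058,-.3486,.17]))"
```

```text
t 2.825 pos [ 0.4953 -0.3895  0.1567] yaw 21.592436454946224
shift [ 4.3515 -4.3064 -0.0633] in final axes [ 5.3069  3.0524 -0.0655] turn [-0.0074 -0.0019 -9.3259] F [ 0.0142 -0.8647 -4.0478] open 0.01908494564442539
[425.3468 186.2381] [293.1874  88.5528]
```

Request:
play_rows(
  series=[
    [0, [0.43, -0.43, 0], [0, 0, -1]],
    [0, [0.49, -0.36, 0], [0, 0, -1]],
    [0, [0.53, -0.29, 0], [0, 0, -1]],
    [0, [0.57, -0.22, 0], [0, 0, -1]],
    [0, [0.6, -0.13, 0], [0, 0, -1]],
    [0, [0.61, -0.05, 0], [0, 0, -1]],
    [0, [0.61, 0.03, 0], [0, 0, -1]],
    [0, [0.6, 0.12, 0], [0, 0, -1]],
  ],
)

```text
t: 3.82
tool_pos: [0.5921, -0.1647, 0.1535]
tool_rot: [-2.296, -2.136, 0.004]
contact_force: [-0.0, 0.4, -2.5]
opening: 0.0193
grip_force: 59.1
```

Request:
play_rows(
  series=[
    [0, [0.5, 0.2, 0], [0, 0, -1]],
    [0, [0.4, 0.2, 0], [0, 0, -0.33]],
    [0, [0, 0, 0], [0, 0, 0]],
  ],
)

```text
t: 4.2
tool_pos: [0.6137, -0.1201, 0.1552]
tool_rot: [-2.094, -2.337, 0.002]
contact_force: [0.3, -0.8, -2.4]
opening: 0.0187
grip_force: 59.1
```

```bash
python3 -c "
from h import *
plan([.6036+.108*.137,.027-.994*.137,.031],96.2)"
```

```text
t 4.2 pos [ 0.6137 -0.1201  0.1552] yaw 96.28264850837125
shift [0.2039 0.1256 2.4839] in final axes [0.2076 0.1174 2.484 ] turn [-0.0228 -0.01    0.0103] F [ 0.2987 -0.7984 -2.4187] open 0.01867706035000611
```

Request:
play_rows(
  series=[
    [0, [0, 0.12, 0.8], [0, 0, 0]],
    [0, [0, 0, 0.8], [0, 0, 0]],
    [0, [0, 0, 0.6], [0, 0, 0]],
    [0, [0, 0, 0.22], [0, 0, 0]],
    [0, [0, 0, 0], [0, 0, 0]],
  ],
)

```text
t: 4.82
tool_pos: [0.6197, -0.1214, 0.0356]
tool_rot: [-2.098, -2.337, 0.001]
contact_force: [0.2, 0.6, -3.5]
opening: 0.0189
grip_force: 59.0
```

```bash
python3 -c "
from h import *
from station import imaging
import cv2
t=imaging.get_image('top')['color'];s=imaging.get_image('side')['color']
cv2.imwrite('pics/t2.png',t);cv2.imwrite('pics/s2.png',s)
c=lambda im,x,y,w,h,W,H: cv2.resize(im[y:y+h,x:x+w],(W,H),interpolation=cv2.INTER_CUBIC)
cv2.imwrite('pics/crop3.png',np.vstack([c(t,210,165,100,38,800,300),c(s,210,160,100,38,800,300)]))
plan([.6036+.108*.137,.027-.994*.137,.034],96.2)"
```

```text
t 4.925 pos [ 0.6214 -0.1217  0.0379] yaw 96.19561909882586
shift [ 0.2556 -0.0325  0.0783] in final axes [ 0.2555 -0.0323  0.0787] turn [ 0.0162  0.0081 -0.0005] F [ 0.2204 -0.646  -2.2392] open 0.018808496779524564
```

View pics/crop3.png

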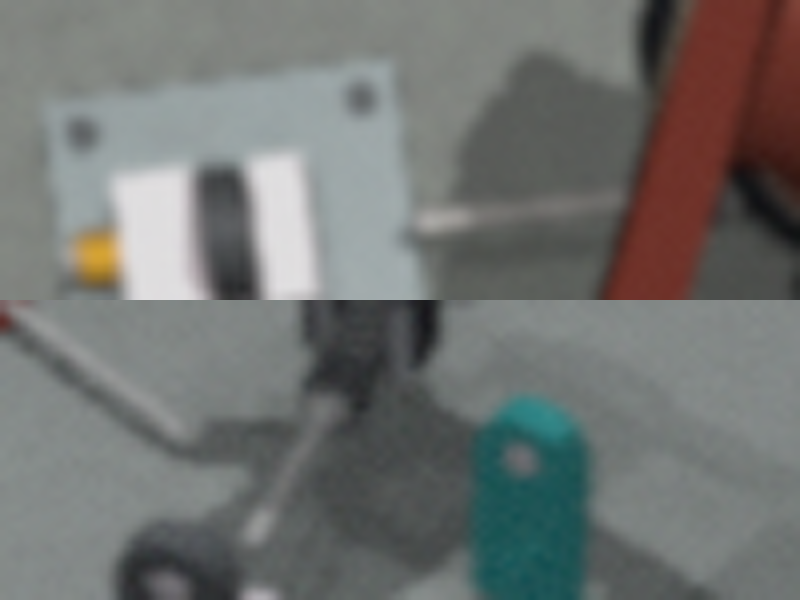

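```bash
python3 - <<'E'
from h import *
from scipy.optimize import least_squares
T=lambda x,y:(210+(x+.5)/8-.5,165+(y+.5)/8-.5)
S=lambda x,y:(210+(x+.5)/8-.5,160+(y-300+.5)/8-.5)
def tri(a,b):
    r=least_squares(lambda p:np.r_[proj('top',p)-a,proj('side',p)-b],[.6,0,.05]);return r.x,r.fun
print('tip',tri(T(420,222),S(257,538)))
print('tip z.05',w('top',*T(420,222),.05),'nose back',w('top',*T(618,196),.05),'side',w('side',*S(257,538),.05))
nose=w('top',*T(420,222),.05)-w('top',*T(618,196),.05);print(np.degrees(np.arctan2(nose[1],nose[0])))
print('bush',w('top',*T(95,256),.05))
# cheek corners with edges (full crop1) in foot frame
for yaw in(96.2,):
    a=np.radians(yaw);u=np.array([np.cos(a),np.sin(a)]);n=np.array([u[1],-u[0]])
    for nm,P in(('plate',(.6012,.051)),('cheek',(.601,.0535)),('bush',w('top',*T(95,256),.05)[:2]),('tip',w('top',*T(420,222),.05)[:2]),('back',w('top',*T(618,196),.05)[:2])):
        print(nm,'along',u@P,'across',n@P)
E
```

```text
tip (array([ 0.6065, -0.0056,  0.0584]), array([ 0.1454,  0.3163, -0.3704, -0.0252]))
tip z.05 [ 0.6081 -0.0053  0.05  ] nose back [ 0.6153 -0.0641  0.05  ] side [ 0.6101 -0.0139  0.05  ]
96.98514046976184
bush [0.5989 0.0913 0.05  ]
plate along -0.01422751348787291 across 0.6031915266811632
cheek along -0.011720536206800906 across 0.6032626948776337
bush along 0.026046359831986776 across 0.6052346865573885
tip along -0.07090264358914254 across 0.6039981000917846
back along -0.1301935686112689 across 0.6048106314713422
```

Request:
play_rows(
  series=[
    [0, [0.1, 0, 0.06], [0, 0, 0]],
    [0, [0, 0, 0], [0, 0, 0]],
    [0, [0, 0, 0], [0, 0, 0]],
  ],
)

```text
t: 5.3
tool_pos: [0.62, -0.116, 0.0338]
tool_rot: [2.097, 2.339, 0.0]
contact_force: [-0.6, 0.2, -2.7]
opening: 0.0185
grip_force: 59.0
```

```bash
python3 - <<'E'
from h import *
from station import imaging,ctrl
import cv2
from scipy.optimize import least_squares
def tri(a,b):
    r=least_squares(lambda p:np.r_[proj('top',p)-a,proj('side',p)-b],[.6,0,.05]);return r.x,r.fun
print('head',tri((210+70.5/8-.5,165+258.5/8-.5),(195+122.5/4-.5,175+168.5/4-.5)))
for i in range(3):
    t=imaging.get_image('top')['color'];s=imaging.get_image('side')['color'];o=ctrl.get_obs();print(o['t'],o['tool_pos'],o['contact_force'])
cv2.imwrite('pics/t3.png',t);cv2.imwrite('pics/s3.png',s)
c=lambda im,x,y,w,h,W,H: cv2.resize(im[y:y+h,x:x+w],(W,H),interpolation=cv2.INTER_CUBIC)
a=c(t,250,178,50,28,800,448)[:300];b=c(s,205,165,75,56,400,300);d=c(cv2.imread('pics/side0.png'),205,165,75,56,400,300)
cv2.imwrite('pics/crop4.png',np.vstack([a,np.hstack([b,d])]))
E
```

```text
head (array([0.5967, 0.0972, 0.0629]), array([ 0.0969,  0.1996, -0.2177, -0.0168]))
5.4 [ 0.6199 -0.1161  0.0336] [ 0.1126 -0.8136 -2.6533]
5.5 [ 0.6198 -0.1161  0.0334] [-0.5597  0.0493 -3.1923]
5.6 [ 0.6198 -0.1161  0.0333] [ 0.9315  0.4241 -1.7726]
```

View pics/crop4.png

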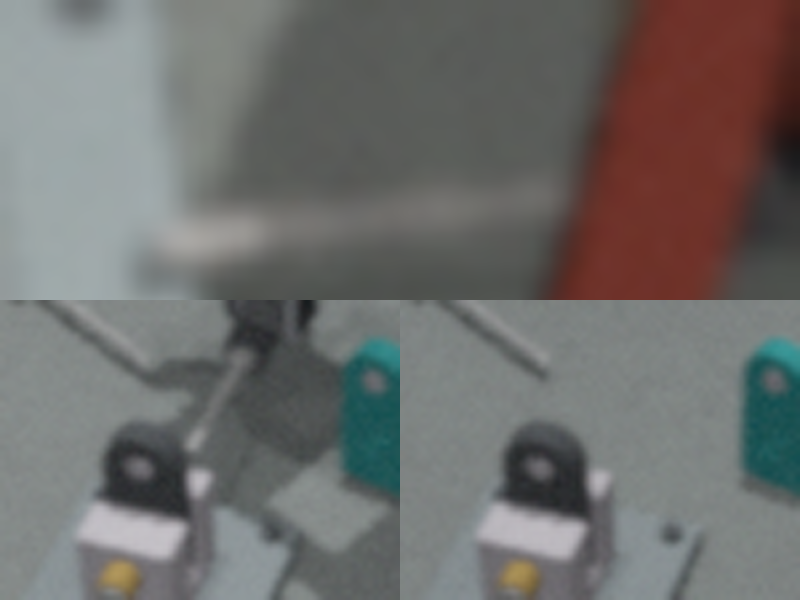

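The crop shows the tip a little before the plate's near edge, with the nose heading for the bracket. I'll check height and line by projecting the model onto both images.

```bash
python3 - <<'E'
from h import *
import cv2
a=np.radians(96.2);u=np.array([np.cos(a),np.sin(a),0]);n=np.array([u[1],-u[0],0]);z=np.array([0,0,1])
foot=.6035*n+(-.0148)*u
L=lambda x,y,zz:foot+x*n+y*u+zz*z
segs=[]
for zz in(.066,.014):
  for y0,y1,h in(((-.024,-.008,.022),(.008,.032,.022)) if zz>.05 else ((-.055,.055,.055),)):
    P=[L(-h,y0,zz),L(h,y0,zz),L(h,y1,zz),L(-h,y1,zz)]
    segs+=[(P[i],P[(i+1)%4],(0,0,255)) for i in range(4)]
segs.append((L(0,-.1,.05),L(0,-.024,.05),(0,255,0)));segs.append((L(0,.032,.05),L(0,.06,.05),(0,255,0)))
c0=np.array([.6198,-.1161,.0333+.016]);segs.append((c0+.045*u,c0+.117*u,(255,0,0)))
out=[]
for cam,f,(x,y,ww,hh) in(('top','t3',(212,165,100,37)),('side','s3',(200,175,80,60))):
    k=800//ww if cam=='top' else 6;im=cv2.resize(cv2.imread(f'pics/{f}.png')[y:y+hh,x:x+ww],None,fx=k,fy=k,interpolation=cv2.INTER_CUBIC)
    for p,q,c in segs:
        p,q=[tuple(int(round(v)) for v in (proj(cam,e)-[x,y]+.5)*k) for e in(p,q)];cv2.line(im,p,q,c,1)
    out.append(im)
A,B=out;o=np.zeros((600,800,3),np.uint8);o[:296]=A
o[296:]=0;B=B[:304];o[296:296+B.shape[0],:480]=B
raw=cv2.resize(cv2.imread('pics/s3.png')[178:228,205:258],(320,302),interpolation=cv2.INTER_CUBIC);o[296:598,480:]=raw
cv2.imwrite('pics/ov1.png',o)
E
```

```text
(no output)
```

View pics/ov1.png

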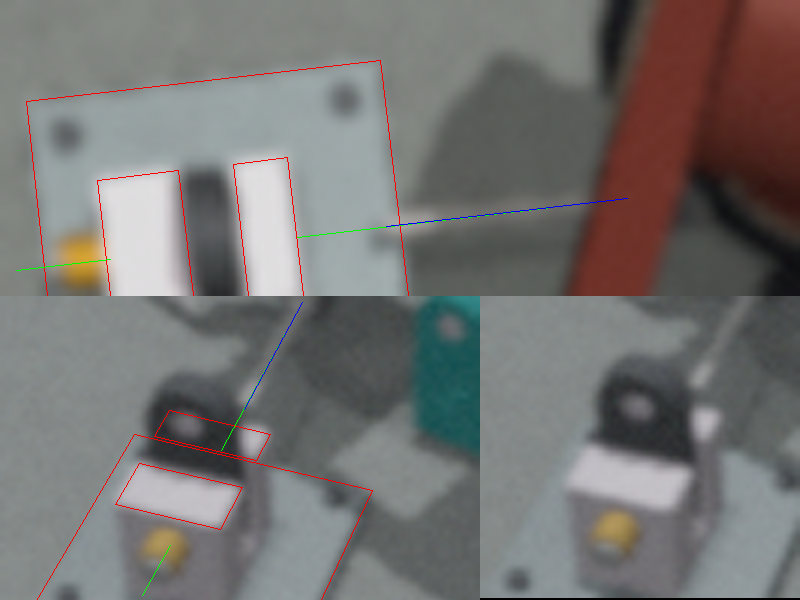

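Overlay and images agree to about 1–2 mm: bore line, nose line and height all match. The tip is about 28 mm before the mouth, so I'll advance.

Request:
play_rows(
  series=[
    [0, [0.2, 0, 0], [0, 0, 0]],
    [0, [0.2, 0, 0], [0, 0, 0]],
    [0, [0.04, 0, 0], [0, 0, 0]],
    [0, [0.04, 0, 0], [0, 0, 0]],
    [0, [0.04, 0, 0], [0, 0, 0]],
    [0, [0.04, 0, 0], [0, 0, 0]],
    [0, [0, 0, 0], [0, 0, 0]],
  ],
)

```text
t: 6.48
tool_pos: [0.6167, -0.0883, 0.0333]
tool_rot: [-2.097, -2.339, 0.0]
contact_force: [-1.4, -1.1, -2.8]
opening: 0.0188
grip_force: 59.0
```

Request:
play_rows(
  series=[
    [0, [0.03, 0, 0], [0, 0, 0]],
    [0, [0.03, 0, 0], [0, 0, 0]],
    [0, [0.03, 0, 0], [0, 0, 0]],
    [0, [0.03, 0, 0], [0, 0, 0]],
  ],
)

```text
t: 6.98
tool_pos: [0.616, -0.0822, 0.0333]
tool_rot: [-2.097, -2.339, 0.0]
contact_force: [0.9, -0.3, -2.1]
opening: 0.0191
grip_force: 59.0
```

Request:
play_rows(
  series=[
    [0, [0.03, 0, 0], [0, 0, 0]],
    [0, [0.03, 0, 0], [0, 0, 0]],
    [0, [0.03, 0, 0], [0, 0, 0]],
    [0, [0.03, 0, 0], [0, 0, 0]],
  ],
)

```text
t: 7.48
tool_pos: [0.6154, -0.0762, 0.0333]
tool_rot: [2.098, 2.339, 0.0]
contact_force: [0.2, -0.5, -3.8]
opening: 0.0192
grip_force: 59.0
```

Request:
play_rows(
  series=[
    [0, [0.03, 0, 0], [0, 0, 0]],
    [0, [0.03, 0, 0], [0, 0, 0]],
    [0, [0.03, 0, 0], [0, 0, 0]],
  ],
)

```text
t: 7.85
tool_pos: [0.6157, -0.0751, 0.0341]
tool_rot: [2.093, 2.336, -0.006]
contact_force: [-0.2, -11.9, -2.3]
opening: 0.019
grip_force: 59.2
```

Request:
play_rows(
  series=[
    [0, [0, 0, 0], [0, 0, 0]],
  ],
)

```text
t: 7.98
tool_pos: [0.6156, -0.075, 0.0341]
tool_rot: [2.093, 2.336, -0.005]
contact_force: [-0.2, -10.0, -3.0]
opening: 0.0191
grip_force: 59.2
```

Request:
play_rows(
  series=[
    [0, [0.03, 0, 0], [0, 0, 0]],
    [0, [0.03, 0, 0], [0, 0, 0]],
  ],
)

```text
t: 8.22
tool_pos: [0.6153, -0.0725, 0.0341]
tool_rot: [2.093, 2.335, -0.006]
contact_force: [-0.1, -11.4, -3.1]
opening: 0.0194
grip_force: 59.2
```

Request:
play_rows(
  series=[
    [0, [0.04, 0, 0], [0, 0, 0]],
    [0, [0.04, 0, 0], [0, 0, 0]],
    [0, [0.04, 0, 0], [0, 0, 0]],
    [0, [0.04, 0, 0], [0, 0, 0]],
  ],
)

```text
t: 8.72
tool_pos: [0.6144, -0.0646, 0.0341]
tool_rot: [2.093, 2.335, -0.006]
contact_force: [0.5, -12.1, -2.1]
opening: 0.0188
grip_force: 59.2
```

Request:
play_rows(
  series=[
    [0, [0.04, 0, 0], [0, 0, 0]],
    [0, [0.04, 0, 0], [0, 0, 0]],
    [0, [0.04, 0, 0], [0, 0, 0]],
    [0, [0.04, 0, 0], [0, 0, 0]],
    [0, [0.04, 0, 0], [0, 0, 0]],
  ],
)

```text
t: 9.35
tool_pos: [0.6133, -0.0546, 0.0341]
tool_rot: [2.093, 2.335, -0.007]
contact_force: [-0.2, -11.9, -2.9]
opening: 0.019
grip_force: 59.2
```

Request:
play_rows(
  series=[
    [0, [0.03, 0, 0], [0, 0, 0]],
    [0, [0.03, 0, 0], [0, 0, 0]],
    [0, [0.03, 0, 0], [0, 0, 0]],
    [0, [0.03, 0, 0], [0, 0, 0]],
  ],
)

```text
t: 9.85
tool_pos: [0.6125, -0.0486, 0.034]
tool_rot: [2.093, 2.336, -0.007]
contact_force: [-0.6, -12.3, -2.7]
opening: 0.0189
grip_force: 59.2
```

Request:
play_rows(
  series=[
    [0, [0.02, 0, 0], [0, 0, 0]],
    [0, [0.02, 0, 0], [0, 0, 0]],
  ],
)

```text
t: 10.1
tool_pos: [0.6123, -0.0465, 0.034]
tool_rot: [2.093, 2.336, -0.007]
contact_force: [0.3, -12.0, -3.0]
opening: 0.0192
grip_force: 59.2
```

Request:
play_rows(
  series=[
    [0, [0.02, 0, 0], [0, 0, 0]],
    [0, [0.02, 0, 0], [0, 0, 0]],
  ],
)

```text
t: 10.35
tool_pos: [0.6121, -0.0445, 0.034]
tool_rot: [2.093, 2.336, -0.007]
contact_force: [-0.6, -11.7, -2.7]
opening: 0.0189
grip_force: 59.2
```

Request:
play_rows(
  series=[
    [0, [0.016, 0, 0], [0, 0, 0]],
    [0, [0.016, 0, 0], [0, 0, 0]],
  ],
)

```text
t: 10.6
tool_pos: [0.6121, -0.0439, 0.0342]
tool_rot: [2.091, 2.335, -0.009]
contact_force: [0.7, -15.5, -1.2]
opening: 0.019
grip_force: 59.2
```

Request:
play_rows(
  series=[
    [0, [0.016, 0, 0], [0, 0, 0]],
  ],
)

```text
t: 10.72
tool_pos: [0.6122, -0.0439, 0.0344]
tool_rot: [2.09, 2.334, -0.01]
contact_force: [-0.5, -18.5, -3.0]
opening: 0.019
grip_force: 59.2
```

Request:
play_rows(
  series=[
    [0, [0.016, 0, 0], [0, 0, 0]],
  ],
)

```text
t: 10.85
tool_pos: [0.6123, -0.0438, 0.0345]
tool_rot: [2.089, 2.333, -0.011]
contact_force: [-0.7, -21.7, -2.1]
opening: 0.0187
grip_force: 59.3
```

It's solid: force rises from 12 to 21.7 N with no movement, about 31.7 mm after first contact. I'll withdraw along the bore.

Request:
play_rows(
  series=[
    [0, [-0.1, 0, 0], [0, 0, 0]],
    [0, [-0.3, 0, 0], [0, 0, 0]],
    [0, [-0.4, 0, 0], [0, 0, 0]],
    [0, [-0.4, 0, 0], [0, 0, 0]],
    [0, [-0.4, 0, 0], [0, 0, 0]],
    [0, [-0.4, 0, 0], [0, 0, 0]],
    [0, [0, 0, -0.5], [0, 0, 0]],
    [0, [0, 0, -1], [0, 0, 0]],
  ],
)

```text
t: 11.85
tool_pos: [0.6198, -0.1378, 0.1057]
tool_rot: [-2.094, -2.333, 0.004]
contact_force: [1.8, 0.4, -2.8]
opening: 0.019
grip_force: 59.2
```

Request:
play_rows(
  series=[
    [0, [0, 0, -0.9], [0, 0, 0]],
    [0, [0, 0, 0], [0, 0, 0]],
    [0, [0, 0, 0], [0, 0, 0]],
  ],
)

```text
t: 12.22
tool_pos: [0.6214, -0.1375, 0.1519]
tool_rot: [-2.097, -2.337, 0.001]
contact_force: [0.3, 0.3, -2.7]
opening: 0.0187
grip_force: 59.4
```

```bash
python3 -c "
from h import *
plan([.4966,-.3908,.10],21.6)"
```

```text
t 12.225 pos [ 0.6214 -0.1375  0.1519] yaw 96.21297701837481
shift [-4.7671 -3.0276  1.0401] in final axes [-4.1854  3.7916  1.0389] turn [-0.0143  0.0028  9.3266] F [ 0.2514  0.28   -2.7472] open 0.018721840364058707
```

Request:
play_rows(
  series=[
    [0, [-0.48, -0.3, 0], [0, 0, 1]],
    [0, [-0.515, -0.23, 0], [0, 0, 1]],
    [0, [-0.54, -0.16, 0], [0, 0, 1]],
    [0, [-0.56, -0.08, 0], [0, 0, 1]],
    [0, [-0.565, 0, 0], [0, 0, 1]],
    [0, [-0.56, 0.08, 0], [0, 0, 1]],
    [0, [-0.54, 0.15, 0], [0, 0, 1]],
    [0, [-0.52, 0.23, 0], [0, 0, 1]],
  ],
)

```text
t: 13.22
tool_pos: [0.5214, -0.3402, 0.1496]
tool_rot: [-3.016, -0.864, 0.005]
contact_force: [-0.1, -0.2, -3.3]
opening: 0.0188
grip_force: 59.3
```

Request:
play_rows(
  series=[
    [0, [-0.48, 0.3, 0], [0, 0, 1]],
    [0, [-0.43, 0.36, 0.4], [0, 0, 0.33]],
    [0, [0, 0, 0.6], [0, 0, 0]],
    [0, [0, 0, 0], [0, 0, 0]],
    [0, [0, 0, 0], [0, 0, 0]],
  ],
)

```text
t: 13.85
tool_pos: [0.4985, -0.3907, 0.1024]
tool_rot: [-3.084, -0.589, 0.002]
contact_force: [0.3, 0.3, -2.4]
opening: 0.0192
grip_force: 59.1
```

```bash
python3 -c "
from h import *
plan([.4966,-.3908,.021],21.6)"
```

```text
t 13.85 pos [ 0.4985 -0.3907  0.1024] yaw 21.60926899629085
shift [-0.0356 -0.0089  1.6284] in final axes [-0.0367 -0.0117  1.6283] turn [-0.0126  0.0049  0.0012] F [ 0.3327  0.3381 -2.4   ] open 0.019160627766832736
```

Request:
play_rows(
  series=[
    [0, [-0.035, -0.01, 0.6], [0, 0, 0]],
    [0, [0, 0, 0.6], [0, 0, 0]],
    [0, [0, 0, 0.25], [0, 0, 0]],
    [0, [0, 0, 0.1], [0, 0, 0]],
    [0, [0, 0, 0.06], [0, 0, 0]],
    [0, [0, 0, 0], [0, 0, 0]],
  ],
)

```text
t: 14.6
tool_pos: [0.4976, -0.3919, 0.0239]
tool_rot: [3.085, 0.588, 0.001]
contact_force: [0.3, 0.6, -2.8]
opening: 0.0187
grip_force: 59.3
```

Request:
play_rows(
  series=[
    [0, [0, 0, 0.04], [0, 0, 0]],
    [0, [0, 0, 0.04], [0, 0, 0]],
    [0, [0, 0, 0], [0, 0, 0]],
  ],
)

```text
t: 14.98
tool_pos: [0.4972, -0.3916, 0.0191]
tool_rot: [3.085, 0.588, 0.001]
contact_force: [0.5, -1.0, -1.2]
opening: 0.0189
grip_force: 59.5
```

Request:
play_rows(
  series=[
    [0, [0, 0, 0.015], [0, 0, 0]],
    [0, [0, 0, 0], [0, 0, 0]],
    [0.5, [0, 0, 0], [0, 0, 0]],
    [0.8, [0, 0, 0], [0, 0, 0]],
    [0.8, [0, 0, 0], [0, 0, 0]],
    [0.8, [0, 0, -0.4], [0, 0, 0]],
    [0.8, [0, 0, -0.8], [0, 0, 0]],
    [0.8, [0, 0, -1], [0, 0, 0]],
  ],
)

```text
t: 15.98
tool_pos: [0.4966, -0.391, 0.1295]
tool_rot: [-3.085, -0.588, 0.001]
contact_force: [1.0, -0.6, -0.7]
opening: 0.0684
grip_force: 0.0
```

```bash
python3 - <<'E'
from h import *
from station import imaging
import cv2
a=np.radians(96.2);u=np.array([np.cos(a),np.sin(a)]);n=np.array([u[1],-u[0]])
P=.6035*n-.0148*u
print(P)
plan([*P,.14],6.2)
t=imaging.get_image('top')['color'];s=imaging.get_image('side')['color']
cv2.imwrite('pics/t4.png',t);cv2.imwrite('pics/s4.png',s)
c=lambda im,x,y,w,h,W,H: cv2.resize(im[y:y+h,x:x+w],(W,H),interpolation=cv2.INTER_CUBIC)
cv2.imwrite('pics/crop5.png',np.vstack([np.hstack([c(t,380,180,100,75,400,300),c(s,270,105,100,75,400,300)]),np.hstack([c(t,205,165,100,75,400,300),c(s,195,165,100,75,400,300)])]))
E
```

```text
[0.6016 0.0505]
t 15.975 pos [ 0.4966 -0.391   0.1295] yaw 21.590309799306844
shift [ 5.2006 -7.4372 -0.2049] in final axes [ 3.0405 -8.5505 -0.2101] turn [-0.0068  0.0042  1.9238] F [ 0.9693 -0.6006 -0.7491] open 0.06842333898895891
```

View pics/crop5.png

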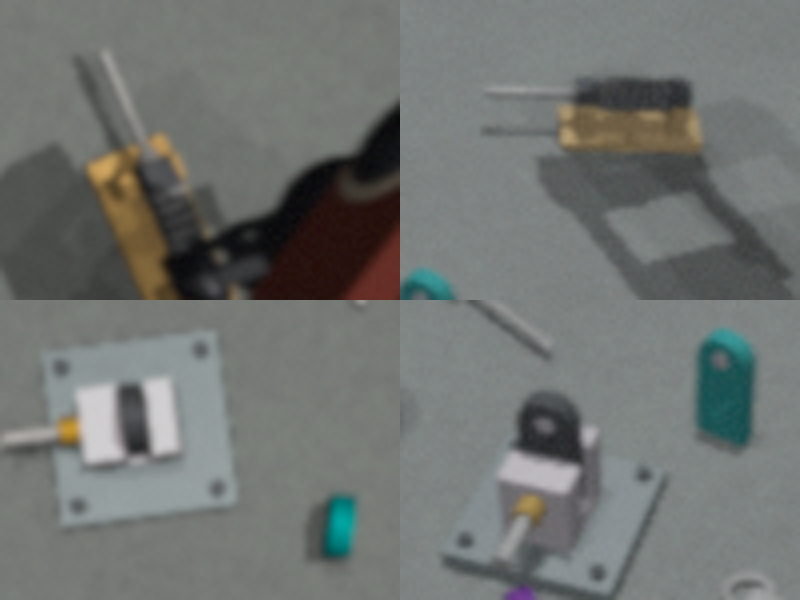

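The crop confirms the punch lies on its rest and the pin stands well out beyond the bush. The dark link is still in the slot, so I'll fetch it.

Request:
play_rows(
  series=[
    [0.6, [0.52, -0.74, -0.3], [0, 0, 1]],
    [0.6, [0.41, -0.81, -0.2], [0, 0, 0.92]],
    [0.6, [0.305, -0.86, 0], [0, 0, 0]],
    [0.6, [0.305, -0.86, 0], [0, 0, 0]],
    [0.6, [0.305, -0.86, 0], [0, 0, 0]],
    [0.6, [0.305, -0.86, 0], [0, 0, 0]],
    [0.6, [0.305, -0.86, 0], [0, 0, 0]],
    [0.6, [0.305, -0.86, 0], [0, 0, 0]],
  ],
)

```text
t: 17.08
tool_pos: [0.5813, -0.0354, 0.1541]
tool_rot: [3.137, 0.171, 0.002]
contact_force: [1.4, -0.3, -0.0]
opening: 0.0512
grip_force: 0.0
```

Request:
play_rows(
  series=[
    [0.6, [0.3, -0.86, 0], [0, 0, 0]],
    [0.6, [0.3, -0.85, 0], [0, 0, 0]],
    [0.6, [0, 0, 0], [0, 0, 0]],
    [0.6, [0, 0, 0], [0, 0, 0]],
    [0.6, [0, 0, 0], [0, 0, 0]],
  ],
)

```text
t: 17.7
tool_pos: [0.6014, 0.0503, 0.1533]
tool_rot: [3.137, 0.168, 0.0]
contact_force: [0.4, 0.8, -0.3]
opening: 0.051
grip_force: 0.0
```

```bash
python3 -c "
from h import *
plan([.6016,.0505,.073],6.2)"
```

```text
t 17.7 pos [0.6014 0.0503 0.1533] yaw 6.148631372622277
shift [ 0.0042 -0.003   1.6055] in final axes [ 0.0044 -0.0026  1.6055] turn [ 0.0019 -0.0011 -0.0064] F [ 0.3784  0.7557 -0.3101] open 0.051033280108197555
```

Request:
play_rows(
  series=[
    [0.6, [0, 0, 0.5], [0, 0, 0]],
    [0.6, [0, 0, 0.6], [0, 0, 0]],
    [0.6, [0, 0, 0.35], [0, 0, 0]],
    [0.6, [0, 0, 0.08], [0, 0, 0]],
    [0.6, [0, 0, 0], [0, 0, 0]],
  ],
)

```text
t: 18.32
tool_pos: [0.6019, 0.0511, 0.0772]
tool_rot: [3.137, 0.17, 0.001]
contact_force: [-0.1, -0.7, 0.6]
opening: 0.0512
grip_force: 0.0
```

Request:
play_rows(
  series=[
    [0, [0, 0, 0], [0, 0, 0]],
    [0, [0, 0, 0], [0, 0, 0]],
    [0, [0, 0, 0], [0, 0, 0]],
    [0, [0, 0, 0], [0, 0, 0]],
  ],
  force=50,
)

```text
t: 18.82
tool_pos: [0.6023, 0.0514, 0.0778]
tool_rot: [3.137, 0.171, 0.003]
contact_force: [-0.2, -0.4, 4.7]
opening: 0.0132
grip_force: 49.5
```

Request:
play_rows(
  series=[
    [0, [0, 0, -0.08], [0, 0, 0]],
    [0, [0, 0, -0.12], [0, 0, 0]],
    [0, [0, 0, 0], [0, 0, 0]],
  ],
)

```text
t: 19.2
tool_pos: [0.6014, 0.0515, 0.0866]
tool_rot: [-3.137, -0.171, -0.0]
contact_force: [-0.3, -0.1, -2.6]
opening: 0.0132
grip_force: 48.7
```

Request:
play_rows(
  series=[
    [0, [0, 0, -0.2], [0, 0, 0]],
    [0, [0, 0, -0.3], [0, 0, 0]],
    [0, [0, 0, -0.4], [0, 0, 0]],
    [0, [0, 0, -0.6], [0, 0, 0]],
    [0, [0, 0, -0.6], [0, 0, 0]],
    [0, [0, 0, 0], [0, 0, 0]],
    [0, [0, 0, 0], [0, 0, 0]],
  ],
)

```text
t: 20.08
tool_pos: [0.6011, 0.0514, 0.1911]
tool_rot: [-3.137, -0.171, 0.001]
contact_force: [-0.5, 0.2, -2.4]
opening: 0.013
grip_force: 48.7
```

```bash
python3 -c "
from h import *
r=np.array([[0.588,.4656],[.6155,.3289],[.4478,.2822],[.4182,.4287]]);
print('bin yaw',np.degrees(np.arctan2(*((r[0]+r[1]-r[2]-r[3])[::-1]))))
plan([.5174,.3763,.19],6.2)"
```

```text
bin yaw 13.912347932456123
t 20.075 pos [0.6011 0.0514 0.1911] yaw 6.2290768298131
shift [-0.9589 -6.6409  0.0227] in final axes [-0.9623 -6.6404  0.0214] turn [-0.0007  0.0047  0.0036] F [-0.542   0.1662 -2.3614] open 0.012990533688367858
```

Request:
play_rows(
  series=[
    [0, [-0.07, -0.5, 0], [0, 0, 0]],
    [0, [-0.13, -0.9, 0], [0, 0, 0]],
    [0, [-0.13, -0.9, 0], [0, 0, 0]],
    [0, [-0.13, -0.9, 0], [0, 0, 0]],
    [0, [-0.13, -0.9, 0], [0, 0, 0]],
    [0, [-0.13, -0.9, 0], [0, 0, 0]],
    [0, [-0.13, -0.9, 0], [0, 0, 0]],
    [0, [-0.1, -0.7, 0], [0, 0, 0]],
  ],
)

```text
t: 21.08
tool_pos: [0.5167, 0.3754, 0.189]
tool_rot: [3.135, 0.172, -0.006]
contact_force: [0.5, -0.5, -2.8]
opening: 0.0134
grip_force: 49.1
```

Request:
play_rows(
  series=[
    [0, [0, -0.04, 0], [0, 0, -0.95]],
    [0, [0, 0, 0.5], [0, 0, 0]],
    [0, [0, 0, 0.9], [0, 0, 0]],
    [0, [0, 0, 0.7], [0, 0, 0]],
    [0, [0, 0, 0.2], [0, 0, 0]],
    [0, [0, 0, 0], [0, 0, 0]],
    [0, [0, 0, 0], [0, 0, 0]],
  ],
)

```text
t: 21.95
tool_pos: [0.5195, 0.377, 0.0786]
tool_rot: [-3.118, -0.378, -0.005]
contact_force: [0.5, 1.2, -1.8]
opening: 0.0133
grip_force: 49.2
```

```bash
python3 -c "
from h import *
plan([.5174,.3763,.058],13.9)"
```

```text
t 21.95 pos [0.5195 0.377  0.0786] yaw 13.82568536162931
shift [-0.0445  0.0032  0.4116] in final axes [-0.0433  0.0028  0.4117] turn [-0.0062 -0.0223 -0.0093] F [ 0.4744  1.2325 -1.7801] open 0.013317485029673292
```

Request:
play_rows(
  series=[
    [0, [0, 0, 0.15], [0, 0, 0]],
    [0, [0, 0, 0.15], [0, 0, 0]],
    [0, [0, 0, 0.04], [0, 0, 0]],
    [0, [0, 0, 0], [0, 0, 0]],
  ],
)

```text
t: 22.45
tool_pos: [0.518, 0.3762, 0.0591]
tool_rot: [3.118, 0.378, -0.001]
contact_force: [0.4, -0.4, -3.4]
opening: 0.0132
grip_force: 49.3
```

Request:
play_rows(
  series=[
    [0, [0, 0, 0.03], [0, 0, 0]],
    [0, [0, 0, 0.03], [0, 0, 0]],
    [0, [0, 0, 0], [0, 0, 0]],
  ],
)

```text
t: 22.82
tool_pos: [0.5186, 0.3765, 0.0578]
tool_rot: [-3.119, -0.378, -0.001]
contact_force: [-1.1, -1.8, 4.9]
opening: 0.0132
grip_force: 50.1
```

On the floor (force +5 N). Release evenly and rise.

Request:
play_rows(
  series=[
    [0.3, [0, 0, -0.01], [0, 0, 0]],
    [0.5, [0, 0, 0], [0, 0, 0]],
    [0.5, [0, 0, 0], [0, 0, 0]],
    [0.5, [0, 0, -0.2], [0, 0, 0]],
    [0.5, [0, 0, -0.5], [0, 0, 0]],
    [0.5, [0, 0, -1], [0, 0, 0]],
    [0.5, [0, 0, -1], [0, 0, 0]],
    [0.5, [0, 0, 0], [0, 0, 0]],
  ],
)

```text
t: 23.82
tool_pos: [0.5213, 0.378, 0.1997]
tool_rot: [-3.114, -0.378, -0.018]
contact_force: [0.5, 0.4, 0.2]
opening: 0.0427
grip_force: 0.0
```

Request:
play_rows(
  series=[
    [0.5, [-0.5, 0, -0.5], [0, 0, 0]],
    [0.5, [-0.8, 0, 0], [0, 0, 0]],
    [0.5, [0, 0, 0], [0, 0, 0]],
    [0.5, [0, 0, 0], [0, 0, 0]],
  ],
)

```text
t: 24.32
tool_pos: [0.4552, 0.3607, 0.2166]
tool_rot: [3.118, 0.378, -0.0]
contact_force: [0.3, 0.1, 0.7]
opening: 0.0425
grip_force: 0.0
```

```bash
python3 - <<'E'
from station import imaging
import cv2,numpy as np
t=imaging.get_image('top')['color'];s=imaging.get_image('side')['color']
cv2.imwrite('pics/crop6.png',np.vstack([cv2.resize(t,(400,300)),cv2.resize(s,(400,300))]).reshape(600,400,3) if 0 else np.hstack([cv2.resize(t,(400,300)),cv2.resize(s,(400,300))]))
E
```

```text
(no output)
```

View pics/crop6.png

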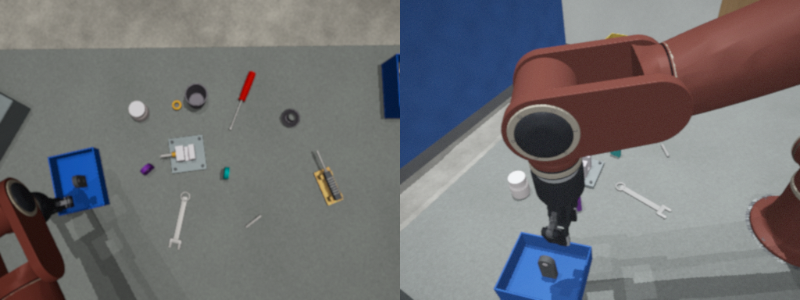

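The link stands upright in the bin at (80,183) in the top view and (547,267) in the side view. The punch is on its rest, everything else is in place, and the gripper is clear. Handing in.

```bash
python3 -c "
from station import ctrl
print(ctrl.finish_job())"
```

```text
the job is handed in; nothing more can be done
None
```

The job is done and handed in at about 24 s: I pushed the pin to its solid stop (highest force read 21.7 N, under the 25 N limit), laid the punch back on its rest, and stood the freed link upright in the empty bin; the final pictures show everything else still in place.

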